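# Find the heavy side of a handwheel and hold it down for marking

## Robot

A 6-joint arm with a two-finger parallel gripper is mounted at the origin on the work surface. World frame = base frame: x ahead of the robot, y to its left, z up, the work surface at z = 0. Lengths are in m, angles in rad, forces in N, time in s.
With the tool pointing down it reaches from about 0.3 to 0.75 m from the base axis. Payload 8.5 kg.
Tool frame: the origin (TCP) lies on the mounting face of the last link; the fingertips stand 173 mm ahead of it and the grasp point (between the pads) lies r.grip_depth ahead of it (r.grip_depth is the distance from the TCP to the grasp point, in m); x points along the fingers, y is the direction in which the jaws open and shut, and the axes are right-handed (so a half turn about x gives the same grasp; the last joint's range is limited). The gripper opens to 85 mm and grips with 20 to 120 N. Pads are 22 mm wide; open, the fingers measure 114 mm over their backs; the gripper's body (76 mm by 85 mm) begins 54 mm behind the grasp point. The pads swing forward as they close: fully open they stand 13 mm farther back than shut.
Start: joints at [1.095, 0.381, 1.297, -0, 1.464, -0.215], TCP at [0.142, 0.531, 0.405] pointing down, gripper open.
Joint ranges: [-3.11, 3.11], [-0.89, 2.33], [0.22, 2.48], [-1.42, 4.56], [0.17, 2.85], [-2.88, 2.88]. Speed limits (rad/s): [2.39, 2.39, 3.14, 3.14, 3.14, 3.14].

## Interface

Orientations are given as a rotation vector (axis times angle).
In Python, from rig import r gives the robot as it stands.
- The arm moves only by the tool send_rows, never from a script. Its argument "increments" is a list of rows, each an object of numbers: "fingers": the closure, from -1 (fully open) to 1 (shut); "dx", "dy", "dz": the shift along the tool's x, y, z in mm; "turn": the turn about the tool's x in degrees. A call has 1 to 5 rows; each row is the pose to reach, as a shift and turn from the pose commanded when the call began, along the tool's axes at that moment; what a row does not reach only later rows make up. A row lasts 1/10 s, in which the tool goes at most 50 mm and 8.59 degrees, less where a joint would pass 70% of its speed; a pose out of reach is approached as far as the arm can. A call with a gripper value outside its range is refused whole. The fingers move at their own pace and stop on an object; "force" is the grip in N (left out, the last holds). Time passes only in rows, so rows that repeat a pose let the fingers close. It gives the time, the measured TCP pose, the force and the opening at its end, in the units of the state.
- r.get_state(): the state, without advancing time (a new reading comes with each control period).
- r.read_camera(name): name is "scene" or "top" or "wrist"; returns a dict with "image" (384x512x3 uint8, red, green, blue), "range_z" (384x512 float32, m along the optical axis (not along the pixel's ray), 0 where there is no reading), "fovy" (degrees; the focal length in pixels is half the picture's height over the tangent of half this angle, whatever the lens; pixels are square), "cx", "cy" (the principal point, pixels), "xyz" and "orientation" of the camera in the world; the wrist camera has in their place "mount" (4x4, takes a point from camera to tool coordinates, whose origin is the TCP and whose axes are the tool frame's). Camera axes: x right, y down, z forward; pixel columns grow to the right and rows downward; lengths in m; the calibration is good to about 2 mm. A picture is of the moment at which its call begins: read the wrist's pose just before it.
- r.sign_off(): hands the job in, once; it reports no verdict.
The state is a dict: "clock": time; "qpos": joint angles; "dq": joint speeds; "joint_efforts": joint torques, N m; "position": TCP position; "eef_rot": TCP orientation; "ft_force": force on the tool from outside, world axes, zero at the start; "moment": the same for the moment, N m; "grip_width": opening from 0.0 (shut) to 1.0 (fully open).
Only numpy, scipy, OpenCV 4.12 (cv2) and the standard library are available. Lean on these libraries where they do the work, as an engineer would, in place of code of your own. Each camera call takes 0.05 s, during which the arm holds its last target.

## Task

The planer's grey handwheel is on the balancing stand and has a heavy side hidden in its casting, which cannot be seen. Grip its red handle and turn the wheel slowly at least one full turn in one direction, feeling where it pulls, to find the heavy side; then bring the heavy side straight down, over the brass pointer, and finish there still gripping the handle with the wheel at rest, so that it can be marked. Leave the glue bottle, the screwdriver and the wood offcut alone.

Things in the scene. Friction and masses are not known exactly. Their poses are not given: they have to be found in the camera images.
- stand: green balancing stand, fixed to the bench, place and yaw vary. Base 170 x 170 x 16 mm centred at stand x +30 mm; post 40 x 55 mm, 226 mm tall, at x +45 mm. Origin on the bench top, z up. Its x axis runs along the level axle (180 mm up) from wheel to post; the handle sticks out to -x. A brass pointer, tip 70 mm up, stands under the rim.
- face (a point): point on the axle in the handle-side face of the grey handwheel (200 mm diameter, 30 mm thick, 60 mm hub boss 18 mm proud), at stand x -35 mm, z 180 mm; axes as the stand's. The bearing drags steadily with 0.65 N m: the wheel never swings by itself, and at a standstill the drag hides part of the pull.
- wheel (a joint): turn of the wheel in rad, over several turns. 0: handle straight above the axle; positive is clockwise seen from the handle's end: at q the handle's axis is at stand y = -75 sin q, z = 180 + 75 cos q mm. It starts within 0.9 of 0.
- handle: red round handle parallel to the axle, 75 mm from it, spinning freely on its own axis, so the hand need not turn with the wheel. Sleeve 22 mm diameter, 79 mm long between 28 mm collars. Origin on its axis at mid-length, at stand x -93 mm, 58 mm from the wheel's face; its x points along it to the wheel.
- pointer (a point): tip of the brass pointer, straight below the axle. The heavy side must end above it. That side lies at an unknown angle on the wheel, new each time (the handle is balanced out). With it level with the axle its weight gives 0.38 to 0.57 N m, 5 to 8 N at the handle: against the hand when rising, with it when sinking, none at top and bottom. Drag there: 9 N.
- glue: bystander: white glue bottle, 60 mm diameter, 160 mm tall, orange cap; origin at the centre of its underside
- driver: bystander: screwdriver with red handle lying on the bench; origin underneath it
- offcut: bystander: wood offcut 130 x 45 x 30 mm lying on the bench; origin at the centre of its underside

How it is judged:
On the way, in this order (a step that is already met when the one before it is completed fails the run):
1. gripping the handle, the wheel has been turned until the handle has passed about the bottom (contact force between the fingers and handle above 2 N and (value of joint wheel above 2.9 rad or value of joint wheel below -2.9 rad)).
2. still in the same direction, by the handle, it has been turned on to about a full turn (contact force between the fingers and handle above 2 N and (value of joint wheel above 4.9 rad or value of joint wheel below -4.9 rad)).
At the end, for the whole second after the job is handed in: The wheel's hidden heavy side is within 18 degrees of straight down below the axle, the wheel is at rest (under 0.1 rad/s) and the gripper still holds the red handle (contact over 2 N) (z of slug_geom in the frame of stand below 0.1229 m and contact force between the fingers and handle above 2 N and velocity of joint wheel between -0.1 and 0.1 rad/s); the arm keeps its last pose, push and grip.
It fails at once if the glue bottle is moved by more than 30 mm (distance of glue from where it was at the start of the episode above 0.03 m).
It fails at once if the screwdriver is moved by more than 30 mm (distance of driver from where it was at the start of the episode above 0.03 m).
It fails at once if the wood offcut is moved by more than 30 mm (distance of offcut from where it was at the start of the episode above 0.03 m).
It fails at once if the glue bottle is tipped over (angle between glue's own z axis and vertical above 0.5 rad).
It also fails if it takes over 72 s, if anything falls off the work surface, if the arm or the gripper's body presses on something with over 40 N, if the wrist force passes 120 N, or if a joint passes its speed limit or range.

## Working session

There is one attempt and no reset: what is moved stays moved. The work goes in short steps, Python scripts to look and compute and a tool call to move; the robot and the scene stay as the last step left them, time stands still between calls to the robot, and variables do not carry over. Pictures are saved under pics/ and viewed, and the job is handed in when it is done.

Besides the shell and the picture viewer there is one more tool, called after "Request:" as a command line: name --argument value ..., lists and objects as JSON in quotes. send_rows: Moves the arm, as the interface text tells. Its arguments: {"type":"object","properties":{"increments":{"type":"array","items":{"type":"object","properties":{"fingers":{"type":"number"},"dx":{"type":"number"},"dy":{"type":"number"},"dz":{"type":"number"},"turn":{"type":"number"}}}},"force":{"type":"number"}},"required":["increments"]}

```bash
ls; mkdir -p pics; python3 - <<'E'
from rig import r
import cv2,numpy as np
s=r.get_state(); print(s, r.grip_depth)
for n in ["scene","top","wrist"]:
    c=r.read_camera(n); cv2.imwrite(f"pics/a_{n}.png",c["image"][:,:,::-1]); np.savez(f"pics/a_{n}.npz",**{k:v for k,v in c.items()})
    print(n,{k:v for k,v in c.items() if k not in("image","range_z")})
E
```

```text
pics
{'clock': 0.0, 'qpos': array([ 1.09470443e+00,  3.81219279e-01,  1.29828808e+00, -3.37429112e-05,
        1.46358169e+00, -2.15288493e-01]), 'dq': array([ 1.07282452e-03,  8.37856524e-05,  3.27668849e-04, -2.59269229e-03,
        5.29460892e-04, -4.37961681e-04]), 'joint_efforts': array([-1.05920640e-05, -4.48459053e+01, -2.31275243e+01, -1.91371960e-04,
        4.83013326e-03, -1.33180933e-05]), 'position': array([0.1417994 , 0.53136065, 0.40408987]), 'eef_rot': array([ 0.20362279,  1.56155916, -0.20585745]), 'ft_force': array([ 0.19367938, -1.12224677,  1.0049187 ]), 'moment': array([-0.02755816,  0.05458935, -0.00195627]), 'grip_width': 0.9986689099812441} 0.1547
scene {'fovy': 54.84110068118968, 'cx': 252.11828469078648, 'cy': 188.85328942444076, 'xyz': array([ 1.12405905, -0.16356993,  0.85428517]), 'orientation': array([-2.00630721, -1.47863446,  0.59182926])}
top {'fovy': 42.44379502961135, 'cx': 254.52449298723437, 'cy': 186.88731607390392, 'xyz': array([0.25518432, 0.02181514, 1.67493349]), 'orientation': array([-2.13088291,  2.14407493, -0.16950527])}
wrist {'fovy': 62.9469207841044, 'cx': 255.6388906485538, 'cy': 193.16797318533622, 'mount': array([[ 1.28508746e-03, -2.98377799e-01,  9.54446980e-01,
         3.10220432e-02],
       [ 9.99999137e-01,  6.44684481e-04, -1.14487954e-03,
        -6.00891158e-04],
       [-2.73710520e-04,  9.54447627e-01,  2.98378370e-01,
        -7.56906373e-02],
       [ 0.00000000e+00,  0.00000000e+00,  0.00000000e+00,
         1.00000000e+00]])}
```

View pics/a_scene.png

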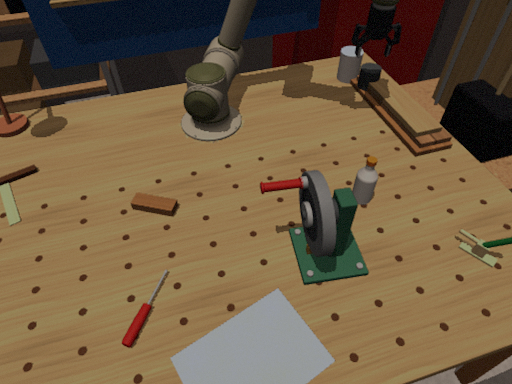

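View pics/a_top.png

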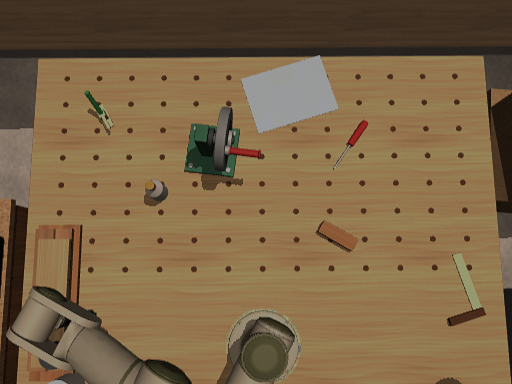

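View pics/a_wrist.png

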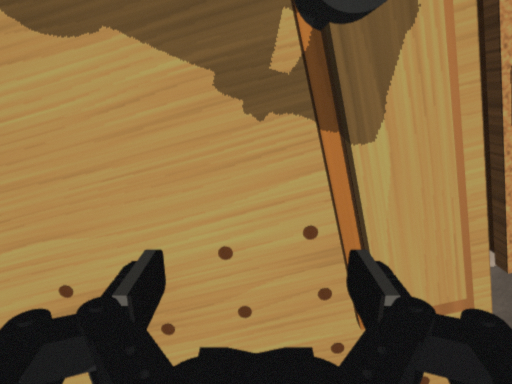

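The stand is at about (215,150) in the top view. Its handle points image-right (world -y), at about (245,153). In the scene view the handle is at (283,185), the glue is behind the post, and the offcut and driver are well clear. Next I'll measure the handle and the stand base.

```bash
cat > h.py <<'E'
import numpy as np,cv2
from scipy.spatial.transform import Rotation as R
def load(f): return dict(np.load(f))
def pts(c,mask,pose=None):
    f=c["image"].shape[0]/2/np.tan(np.radians(c["fovy"])/2)
    v,u=np.nonzero(mask&(c["range_z"]>0)); z=c["range_z"][v,u]
    p=np.c_[(u-c["cx"])/f*z,(v-c["cy"])/f*z,z]
    if pose is None: return p@R.from_rotvec(c["orientation"]).as_matrix().T+c["xyz"],u,v
    M=c["mount"]; p=p@M[:3,:3].T+M[:3,3]
    return p@R.from_rotvec(pose[1]).as_matrix().T+pose[0],u,v
E
python3 - <<'E'
from h import *
for n in["top","scene"]:
    c=load(f"pics/a_{n}.npz"); hsv=cv2.cvtColor(c["image"],cv2.COLOR_RGB2HSV)
    red=((hsv[...,0]<6)|(hsv[...,0]>174))&(hsv[...,1]>180)&(hsv[...,2]>60)
    k,l,st,ce=cv2.connectedComponentsWithStats(red.astype(np.uint8))
    for i in range(1,k):
        if st[i,4]<40: continue
        P,u,v=pts(c,l==i); m=np.median(P,0)
        if abs(m[2]-.2)<.12:
            d=np.linalg.svd(P-P.mean(0))[2][0]; t=(P-P.mean(0))@d
            print(n,"red",st[i],m.round(4),"dir",d.round(3),"ext",t.min().round(3),t.max().round(3),(P.mean(0)+d*t.min()).round(3),(P.mean(0)+d*t.max()).round(3),P.min(0).round(3),P.max(0).round(3))
    g=(hsv[...,0]>65)&(hsv[...,0]<95)&(hsv[...,1]>120)
    P,u,v=pts(c,g); b=(abs(P[:,2]-.016)<.008)
    Q=P[b]; 
    rect=cv2.minAreaRect((Q[:,:2]*1000).astype(np.float32)); print(n,"base",rect,b.sum(), cv2.boxPoints(rect).round(0).tolist())
    w=(abs(P[:,2]-.226)<.008); 
    if w.sum()>5: print("posttop",cv2.minAreaRect((P[w][:,:2]*1000).astype(np.float32)),w.sum(),P[w].mean(0))
    gr=(hsv[...,1]<60)&(hsv[...,2]<200)
    P,u,v=pts(c,gr); w=(abs(P[:,0]-.5)<.2)&(abs(P[:,1]-.1)<.12)&(P[:,2]>.255)&(P[:,2]<.3)
    if w.sum()>5: print("wheeltop",P[w].mean(0),P[w][:,2].max(),cv2.minAreaRect((P[w][:,:2]*1000).astype(np.float32)))
E
```

```text
top red [229 147  32  12 198] [0.5897 0.0523 0.2468] dir [-0.009 -0.858 -0.513] ext -0.043 0.165 [0.591 0.089 0.266] [ 0.589 -0.09   0.159] [0.572 0.004 0.002] [0.639 0.098 0.257]
top base ((652.731201171875, 168.52020263671875), (165.92112731933594, 164.8522186279297), 82.23843383789062) 33 [[560.0, 97.0], [723.0, 75.0], [746.0, 240.0], [582.0, 262.0]]
posttop ((655.80029296875, 164.70240783691406), (0.9520743489265442, 24.855255126953125), 81.83394622802734) 6 [0.65545363 0.1647338  0.22260791]
wheeltop [0.63867432 0.12029303 0.27201793] 0.28471383448565835 ((638.142578125, 121.35901641845703), (33.39980697631836, 122.2210464477539), 84.27850341796875)
scene red [261 178  42  16 347] [0.5976 0.0537 0.2469] dir [ 0.138  0.99  -0.009] ext -0.045 0.047 [0.591 0.009 0.246] [0.604 0.1   0.245] [0.581 0.008 0.232] [0.612 0.1   0.253]
scene base ((485.156494140625, 538.6395874023438), (229.06430053710938, 1039.9222412109375), 26.495506286621094) 287 [[151.0, 953.0], [615.0, 22.0], [820.0, 124.0], [356.0, 1055.0]]
posttop ((-65.3572998046875, -243.22314453125), (1742.9775390625, 47.24055099487305), 30.34890365600586) 42 [0.45680879 0.05725438 0.22290979]
wheeltop [0.6564003  0.11802748 0.27319192] 0.2828436983909576 ((642.453125, 120.06278991699219), (34.40206527709961, 115.47950744628906), 87.89037322998047)
```

```bash
cat >> h.py <<'E'
YAW=np.radians(82.2); E=np.array([np.cos(YAW),np.sin(YAW),0]); S=np.array([-np.sin(YAW),np.cos(YAW),0]); Z=np.array([0,0,1.])
O=np.array([.6527,.1685,0])-.030*E
def ws(x,y,z): return O+x*E+y*S+z*Z     # stand->world
def sw(p): d=np.asarray(p)-O; return np.array([d@E,d@S,d[2]])
GD=.1547
E
python3 - <<'E'
from h import *
from rig import r
s=r.get_state(); M=R.from_rotvec(s["eef_rot"]).as_matrix(); print(M.round(3))
print(sw([.590,.0527,.24]))
for sg in (1,-1):
    T=np.c_[-Z,sg*S,np.cross(-Z,sg*S)]
    D=M.T@T; print(sg,"turn",R.from_matrix(D).as_rotvec(degrees=True).round(2))
y,z=.046,.239
t=ws(-.112,y,z); t[2]+=GD
print(t,(M.T@(t-s["position"])*1000).round(1), s["position"])
c=load("pics/a_top.npz")
E
```

```text
[[-0.001  0.258  0.966]
 [-0.001  0.966 -0.258]
 [-1.    -0.001 -0.   ]]
[-0.09323797  0.04640403  0.24      ]
1 turn [-9.714e+01 -6.000e-02  4.000e-02]
-1 turn [8.286e+01 3.000e-02 6.000e-02]
[0.58785399 0.03405672 0.3937    ] [  10.8 -365.5  559.2] [0.14179994 0.53137594 0.40424208]
```

Request:
send_rows --increments '[{"fingers":-1,"dx":-40,"turn":8},{"fingers":-1,"dx":-80,"turn":16},{"fingers":-1,"dx":-120,"dy":-15,"dz":25,"turn":24},{"fingers":-1,"dx":-150,"dy":-35,"dz":55,"turn":32},{"fingers":-1,"dx":-150,"dy":-60,"dz":90,"turn":40}]' --force 80

```text
invalid input at $.increments[0]: expected keys fingers, dx, dy, dz, turn
```

```bash
python3 - <<'E'
from h import *
from rig import r
s=r.get_state(); M=R.from_rotvec(s["eef_rot"]).as_matrix(); print(s["qpos"].round(3),s["position"],M.round(3))
T=np.c_[-Z,-S,np.cross(-Z,-S)]
print(R.from_matrix(M.T@T).as_rotvec(degrees=True))
t=ws(-.116,.046,.239); t[2]+=GD+.13
print((M.T@(t-s["position"])*1000).round(1))
E
```

```text
[ 1.095  0.381  1.298  0.     1.464 -0.215] [0.14179994 0.53137594 0.40424208] [[-0.001  0.258  0.966]
 [-0.001  0.966 -0.258]
 [-1.    -0.001 -0.   ]]
[8.28556980e+01 3.42341973e-02 6.19014025e-02]
[-119.2 -369.6  559.7]
```

All keys are required.

Request:
send_rows --increments '[{"fingers":-1,"dx":-40,"dy":0,"dz":0,"turn":8},{"fingers":-1,"dx":-80,"dy":0,"dz":0,"turn":16},{"fingers":-1,"dx":-120,"dy":-15,"dz":25,"turn":24},{"fingers":-1,"dx":-150,"dy":-35,"dz":55,"turn":32},{"fingers":-1,"dx":-150,"dy":-60,"dz":90,"turn":40}]' --force 80

```text
clock: 0.65
position: [0.2133, 0.4492, 0.5584]
eef_rot: [0.757, 1.436, -0.745]
ft_force: [1.2, -0.2, -0.5]
grip_width: 1.002
```

```bash
cat > st.py <<'E'
from h import *
from rig import r
s=r.get_state(); M=R.from_rotvec(s["eef_rot"]).as_matrix(); print(s["clock"],s["qpos"].round(3),s["position"].round(4))
T=np.c_[-Z,-S,np.cross(-Z,-S)]
print(R.from_matrix(M.T@T).as_rotvec(degrees=True).round(2))
t=ws(-.116,.046,.239); t[2]+=GD+.13
print((M.T@(t-s["position"])*1000).round(1))
E
python3 st.py
```

```text
0.65 [0.889 0.22  1.098 0.    1.817 0.281] [0.2133 0.4492 0.5584]
[42.62 -0.26 -0.33]
[ 34.   67.5 557.7]
```

Request:
send_rows --increments '[{"fingers":-1,"dx":0,"dy":6,"dz":48,"turn":8.5},{"fingers":-1,"dx":0,"dy":12,"dz":96,"turn":17},{"fingers":-1,"dx":0,"dy":18,"dz":144,"turn":25.5},{"fingers":-1,"dx":0,"dy":24,"dz":192,"turn":34},{"fingers":-1,"dx":0,"dy":30,"dz":240,"turn":42.5}]'

```text
clock: 1.15
position: [0.3766, 0.2693, 0.5547]
eef_rot: [1.309, 1.142, -1.309]
ft_force: [0.2, 0.8, -0.6]
grip_width: 1.0
```

```bash
python3 st.py
```

```text
1.15 [0.364 0.155 1.191 0.    1.796 0.5  ] [0.3766 0.2693 0.5547]
[0.01 0.   0.01]
[ 30.9 241.2 208.4]
```

Request:
send_rows --increments '[{"fingers":-1,"dx":0,"dy":35,"dz":30,"turn":0},{"fingers":-1,"dx":0,"dy":70,"dz":60,"turn":0},{"fingers":-1,"dx":0,"dy":105,"dz":90,"turn":0},{"fingers":-1,"dx":0,"dy":140,"dz":120,"turn":0},{"fingers":-1,"dx":0,"dy":175,"dz":150,"turn":0}]'

```text
clock: 1.65
position: [0.5308, 0.0978, 0.5546]
eef_rot: [1.304, 1.145, -1.305]
ft_force: [0.5, 0.8, -0.0]
grip_width: 1.005
```

Request:
send_rows --increments '[{"fingers":-1,"dx":0,"dy":30,"dz":25,"turn":0},{"fingers":-1,"dx":5,"dy":50,"dz":45,"turn":0},{"fingers":-1,"dx":15,"dy":66,"dz":58,"turn":0},{"fingers":-1,"dx":30,"dy":66,"dz":58,"turn":0},{"fingers":-1,"dx":30,"dy":66,"dz":58,"turn":0}]'

```text
clock: 2.15
position: [0.5883, 0.0333, 0.5221]
eef_rot: [1.302, 1.149, -1.308]
ft_force: [-0.7, 0.1, -0.2]
grip_width: 0.997
```

```bash
python3 st.py; python3 - <<'E'
from h import *
from rig import r
for n in["wrist","top","scene"]:
    s=r.get_state();c=r.read_camera(n); cv2.imwrite(f"pics/b_{n}.png",c["image"][:,:,::-1]); np.savez(f"pics/b_{n}.npz",p=s["position"],o=s["eef_rot"],**c)
c=load("pics/b_wrist.npz"); hsv=cv2.cvtColor(c["image"],cv2.COLOR_RGB2HSV)
red=((hsv[...,0]<6)|(hsv[...,0]>174))&(hsv[...,1]>180)&(hsv[...,2]>60)
k,l,st,ce=cv2.connectedComponentsWithStats(red.astype(np.uint8))
for i in range(1,k):
    if st[i,4]<80: continue
    P,u,v=pts(c,l==i,(c["p"],c["o"])); q=np.array([sw(x) for x in P]); q=q[abs(q[:,2]-.22)<.06]
    if len(q)<20: continue
    print(st[i],"stand frame med",np.median(q,0).round(4),np.percentile(q,[1,99],axis=0).round(4).tolist())
    for a in np.arange(-.14,-.04,.02):
        m=abs(q[:,0]-a)<.01
        if m.sum()>5: print(a,m.sum(),np.percentile(q[m,1],[2,50,98]).round(4),np.percentile(q[m,2],[50,98]).round(4))
E
```

```text
2.15 [-0.144  0.407  0.925  0.     1.815 -0.014] [0.5883 0.0333 0.5221]
[ 0.34 -0.01  0.29]
[-1.6 -0.5  3.4]
[ 243  107   34  117 2814] stand frame med [-0.0907  0.0436  0.2478] [[-0.1373, 0.0334, 0.2416], [-0.0477, 0.0541, 0.2521]]
-0.14 304 [0.0317 0.0435 0.0552] [0.2481 0.2523]
-0.12000000000000001 545 [0.0337 0.0436 0.0527] [0.2476 0.2497]
-0.1 568 [0.034  0.0437 0.0527] [0.2476 0.2499]
-0.08 610 [0.0344 0.0433 0.0527] [0.2478 0.2498]
-0.06 648 [0.0341 0.0434 0.0527] [0.2476 0.2498]
```

View pictures.

View pics/b_wrist.png

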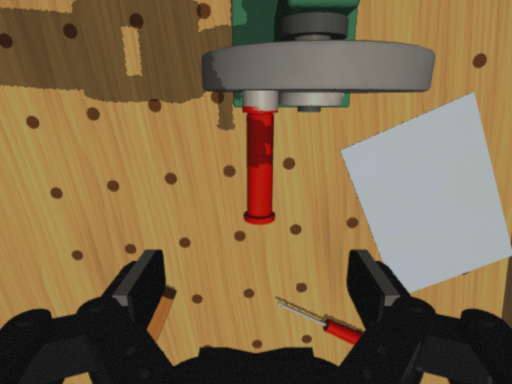

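View pics/b_scene.png

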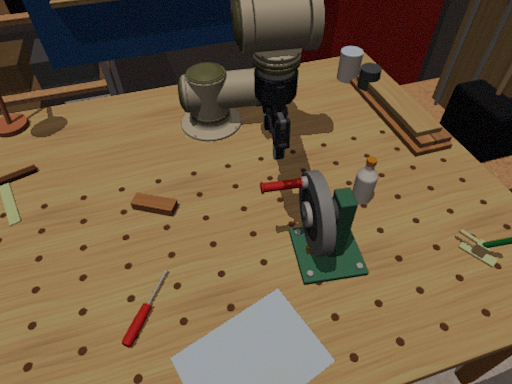

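Wrist view: the handle runs down column 260 between the fingers, from (260,110) to (260,218), and the wheel face is at row 85. The measured axis is stand (y 44, z 238), a radius of about 73 mm, which fits the 75 mm given. The path down is clear, so I'll descend.

Request:
send_rows --increments '[{"fingers":-1,"dx":30,"dy":1.5,"dz":2,"turn":0},{"fingers":-1,"dx":65,"dy":1.5,"dz":3,"turn":0},{"fingers":-1,"dx":100,"dy":1.5,"dz":3,"turn":0},{"fingers":-1,"dx":120,"dy":1.5,"dz":3,"turn":0},{"fingers":-1,"dx":128,"dy":1.5,"dz":3,"turn":0}]'

```text
clock: 2.8
position: [0.5886, 0.0309, 0.3957]
eef_rot: [1.303, 1.147, -1.305]
ft_force: [-0.5, -0.9, 0.5]
grip_width: 1.002
```

Request:
send_rows --increments '[{"fingers":1,"dx":0,"dy":0,"dz":0,"turn":0},{"fingers":1,"dx":0,"dy":0,"dz":0,"turn":0},{"fingers":1,"dx":0,"dy":0,"dz":0,"turn":0},{"fingers":1,"dx":0,"dy":0,"dz":0,"turn":0},{"fingers":1,"dx":0,"dy":0,"dz":0,"turn":0}]' --force 90

```text
clock: 3.3
position: [0.5889, 0.0303, 0.3978]
eef_rot: [1.305, 1.143, -1.302]
ft_force: [1.6, -0.8, 2.9]
grip_width: 0.228
```

```bash
python3 st.py; cat > ph.py <<'E'
from h import *
from rig import r
s=r.get_state(); p=sw(s["position"]-GD*Z); f=s["ft_force"]
q=np.arctan2(-p[1],p[2]-.18)
fs=np.array([f@E,f@S,f[2]])
print("t",s["clock"],"stand",p.round(4),"rad",np.hypot(p[1],p[2]-.18).round(4),"q",q.round(3),"fs",fs.round(1),"grip",round(s["grip_width"],3),"mom",s["moment"].round(2))
E
python3 ph.py
```

```text
3.3 [-0.149  0.455  1.195  0.     1.489 -0.019] [0.5889 0.0303 0.3978]
[ 0.36  0.   -0.15]
[-125.9   -1.3    0.5]
t 3.3 stand [-0.1155  0.0444  0.2431] rad 0.0772 q -0.613 fs [-0.6 -1.7  2.9] grip 0.228 mom [-0.07 -0.29 -0.03]
```

```bash
python3 - <<'E'
from h import *
from rig import r
a=r.read_camera("wrist")["image"]; b=r.read_camera("scene")["image"]
b=cv2.resize(b[100:300,200:440],(480,400)); a=cv2.resize(a[100:,100:420],(300,266))
o=np.zeros((400,790,3),np.uint8); o[:400,:480]=b; o[:266,485:785]=a
cv2.imwrite("pics/c.png",o[:,:,::-1])
E
```

```text
(no output)
```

View pics/c.png

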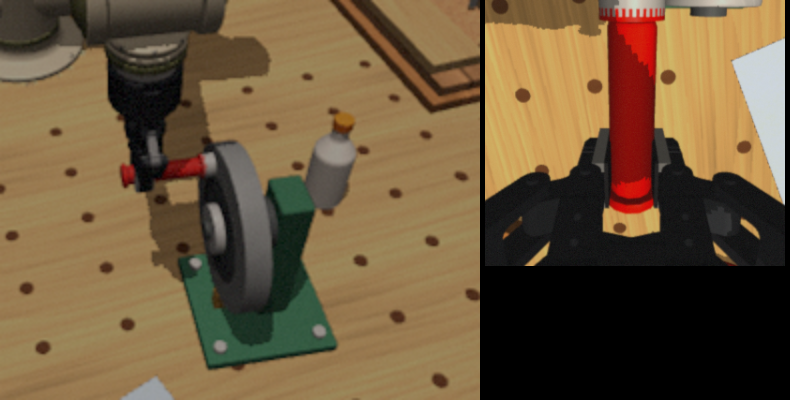

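Scene view: the gripper is clamped on the outer half of the handle. The wrist inset shows the sleeve between both pads, inside the collar. I'll turn in the negative direction, 15° per call, so I'm generating the row table.

```bash
python3 - <<'E'
import numpy as np
q=-0.62
for k in range(24):
    a=q-np.radians(15)*k; rows=[]
    for i in range(1,6):
        b=a-np.radians(3)*i
        rows.append("%.1f/%.1f"%(-75*(np.cos(b)-np.cos(a)), 75*(np.sin(b)-np.sin(a))))
    print(k,round(a-np.radians(15),3),"dx/dy"," ".join(rows))
E
```

```text
0 -0.882 dx/dy 2.4/-3.1 4.9/-6.1 7.6/-9.0 10.4/-11.7 13.4/-14.3
1 -1.144 dx/dy 3.1/-2.4 6.3/-4.7 9.6/-6.7 13.1/-8.6 16.6/-10.4
2 -1.405 dx/dy 3.6/-1.5 7.3/-2.9 11.1/-4.0 14.9/-5.0 18.7/-5.7
3 -1.667 dx/dy 3.9/-0.5 7.8/-0.9 11.7/-1.0 15.7/-1.0 19.6/-0.7
4 -1.929 dx/dy 3.9/0.5 7.8/1.2 11.6/2.0 15.4/3.1 19.1/4.4
5 -2.191 dx/dy 3.6/1.5 7.2/3.1 10.7/5.0 14.0/7.0 17.3/9.2
6 -2.453 dx/dy 3.1/2.4 6.1/4.9 9.0/7.6 11.7/10.4 14.3/13.4
7 -2.714 dx/dy 2.4/3.1 4.7/6.3 6.7/9.6 8.6/13.1 10.4/16.6
8 -2.976 dx/dy 1.5/3.6 2.9/7.3 4.0/11.1 5.0/14.9 5.7/18.7
9 -3.238 dx/dy 0.5/3.9 0.9/7.8 1.0/11.7 1.0/15.7 0.7/19.6
10 -3.5 dx/dy -0.5/3.9 -1.2/7.8 -2.0/11.6 -3.1/15.4 -4.4/19.1
11 -3.762 dx/dy -1.5/3.6 -3.1/7.2 -5.0/10.7 -7.0/14.0 -9.2/17.3
12 -4.023 dx/dy -2.4/3.1 -4.9/6.1 -7.6/9.0 -10.4/11.7 -13.4/14.3
13 -4.285 dx/dy -3.1/2.4 -6.3/4.7 -9.6/6.7 -13.1/8.6 -16.6/10.4
14 -4.547 dx/dy -3.6/1.5 -7.3/2.9 -11.1/4.0 -14.9/5.0 -18.7/5.7
15 -4.809 dx/dy -3.9/0.5 -7.8/0.9 -11.7/1.0 -15.7/1.0 -19.6/0.7
16 -5.071 dx/dy -3.9/-0.5 -7.8/-1.2 -11.6/-2.0 -15.4/-3.1 -19.1/-4.4
17 -5.332 dx/dy -3.6/-1.5 -7.2/-3.1 -10.7/-5.0 -14.0/-7.0 -17.3/-9.2
18 -5.594 dx/dy -3.1/-2.4 -6.1/-4.9 -9.0/-7.6 -11.7/-10.4 -14.3/-13.4
19 -5.856 dx/dy -2.4/-3.1 -4.7/-6.3 -6.7/-9.6 -8.6/-13.1 -10.4/-16.6
20 -6.118 dx/dy -1.5/-3.6 -2.9/-7.3 -4.0/-11.1 -5.0/-14.9 -5.7/-18.7
21 -6.38 dx/dy -0.5/-3.9 -0.9/-7.8 -1.0/-11.7 -1.0/-15.7 -0.7/-19.6
22 -6.641 dx/dy 0.5/-3.9 1.2/-7.8 2.0/-11.6 3.1/-15.4 4.4/-19.1
23 -6.903 dx/dy 1.5/-3.6 3.1/-7.2 5.0/-10.7 7.0/-14.0 9.2/-17.3
```

Request:
send_rows --increments '[{"fingers":1,"dx":2.4,"dy":-3.1,"dz":0,"turn":0},{"fingers":1,"dx":4.9,"dy":-6.1,"dz":0,"turn":0},{"fingers":1,"dx":7.6,"dy":-9.0,"dz":0,"turn":0},{"fingers":1,"dx":10.4,"dy":-11.7,"dz":0,"turn":0},{"fingers":1,"dx":13.4,"dy":-14.3,"dz":0,"turn":0}]' --force 110

```text
clock: 3.9
position: [0.5759, 0.032, 0.386]
eef_rot: [1.31, 1.136, -1.296]
ft_force: [12.5, 0.4, 10.4]
grip_width: 0.221
```

```bash
python3 ph.py
```

```text
t 3.9 stand [-0.1157  0.0576  0.2313] rad 0.0771 q -0.843 fs [  2.1 -12.3  10.4] grip 0.221 mom [ 0.03 -1.88 -0.15]
```

Request:
send_rows --increments '[{"fingers":1,"dx":3.1,"dy":-2.4,"dz":0,"turn":0},{"fingers":1,"dx":6.3,"dy":-4.7,"dz":0,"turn":0},{"fingers":1,"dx":9.6,"dy":-6.7,"dz":0,"turn":0},{"fingers":1,"dx":13.1,"dy":-8.6,"dz":0,"turn":0},{"fingers":1,"dx":16.6,"dy":-10.4,"dz":0,"turn":0}]'

```text
clock: 4.4
position: [0.5659, 0.0333, 0.3695]
eef_rot: [1.31, 1.135, -1.295]
ft_force: [13.2, 0.6, 10.3]
grip_width: 0.217
```

```bash
python3 ph.py
```

```text
t 4.4 stand [-0.1157  0.0677  0.2148] rad 0.0761 q -1.096 fs [  2.4 -12.9  10.3] grip 0.217 mom [ 0.11 -2.08 -0.18]
```

Request:
send_rows --increments '[{"fingers":1,"dx":3.6,"dy":-1.5,"dz":0,"turn":0},{"fingers":1,"dx":7.3,"dy":-2.9,"dz":0,"turn":0},{"fingers":1,"dx":11.1,"dy":-4.0,"dz":0,"turn":0},{"fingers":1,"dx":14.9,"dy":-5.0,"dz":0,"turn":0},{"fingers":1,"dx":18.7,"dy":-5.7,"dz":0,"turn":0}]'

```text
clock: 4.9
position: [0.5605, 0.034, 0.351]
eef_rot: [1.311, 1.135, -1.295]
ft_force: [12.0, 0.4, 11.5]
grip_width: 0.216
```

```bash
python3 ph.py
```

```text
t 4.9 stand [-0.1158  0.0731  0.1963] rad 0.0749 q -1.351 fs [  2.  -11.8  11.5] grip 0.216 mom [ 0.08 -2.01 -0.12]
```

Request:
send_rows --increments '[{"fingers":1,"dx":3.9,"dy":-0.5,"dz":0,"turn":0},{"fingers":1,"dx":7.8,"dy":-0.9,"dz":0,"turn":0},{"fingers":1,"dx":11.7,"dy":-1.0,"dz":0,"turn":0},{"fingers":1,"dx":15.7,"dy":-1.0,"dz":0,"turn":0},{"fingers":1,"dx":19.6,"dy":-0.7,"dz":0,"turn":0}]'

```text
clock: 5.4
position: [0.56, 0.0341, 0.3317]
eef_rot: [1.311, 1.134, -1.294]
ft_force: [11.8, 0.4, 14.0]
grip_width: 0.22
```

```bash
python3 ph.py
```

```text
t 5.4 stand [-0.1157  0.0737  0.177 ] rad 0.0737 q -1.612 fs [  2.  -11.6  14. ] grip 0.22 mom [ 0.12 -1.91 -0.15]
```

Request:
send_rows --increments '[{"fingers":1,"dx":3.9,"dy":0.5,"dz":0,"turn":0},{"fingers":1,"dx":7.8,"dy":1.2,"dz":0,"turn":0},{"fingers":1,"dx":11.6,"dy":2.0,"dz":0,"turn":0},{"fingers":1,"dx":15.4,"dy":3.1,"dz":0,"turn":0},{"fingers":1,"dx":19.1,"dy":4.4,"dz":0,"turn":0}]'

```text
clock: 5.9
position: [0.5644, 0.0335, 0.3128]
eef_rot: [1.311, 1.134, -1.294]
ft_force: [11.1, 0.8, 16.4]
grip_width: 0.22
```

```bash
python3 ph.py
```

```text
t 5.9 stand [-0.1157  0.0692  0.1581] rad 0.0725 q -1.877 fs [  2.3 -10.9  16.4] grip 0.22 mom [ 0.11 -1.72 -0.17]
```

Request:
send_rows --increments '[{"fingers":1,"dx":3.6,"dy":1.5,"dz":0,"turn":0},{"fingers":1,"dx":7.2,"dy":3.1,"dz":0,"turn":0},{"fingers":1,"dx":10.7,"dy":5.0,"dz":0,"turn":0},{"fingers":1,"dx":14.0,"dy":7.0,"dz":0,"turn":0},{"fingers":1,"dx":17.3,"dy":9.2,"dz":0,"turn":0}]'

```text
clock: 6.4
position: [0.5735, 0.0323, 0.2957]
eef_rot: [1.311, 1.134, -1.295]
ft_force: [8.2, -0.8, 18.8]
grip_width: 0.217
```

```bash
python3 ph.py
```

```text
t 6.4 stand [-0.1157  0.06    0.141 ] rad 0.0715 q -2.147 fs [ 0.3 -8.3 18.8] grip 0.217 mom [ 0.14 -1.46 -0.11]
```

Request:
send_rows --increments '[{"fingers":1,"dx":3.1,"dy":2.4,"dz":0,"turn":0},{"fingers":1,"dx":6.1,"dy":4.9,"dz":0,"turn":0},{"fingers":1,"dx":9.0,"dy":7.6,"dz":0,"turn":0},{"fingers":1,"dx":11.7,"dy":10.4,"dz":0,"turn":0},{"fingers":1,"dx":14.3,"dy":13.4,"dz":0,"turn":0}]'

```text
clock: 6.9
position: [0.5866, 0.0306, 0.2816]
eef_rot: [1.31, 1.135, -1.295]
ft_force: [6.3, 0.2, 20.6]
grip_width: 0.222
```

```bash
python3 ph.py; python3 - <<'E'
from rig import r
import cv2
cv2.imwrite("pics/d.png",r.read_camera("scene")["image"][:,:,::-1])
E
```

```text
t 6.9 stand [-0.1156  0.0467  0.1269] rad 0.0707 q -2.42 fs [ 1.1 -6.2 20.6] grip 0.222 mom [ 0.11 -1.02 -0.05]
```

View pics/d.png

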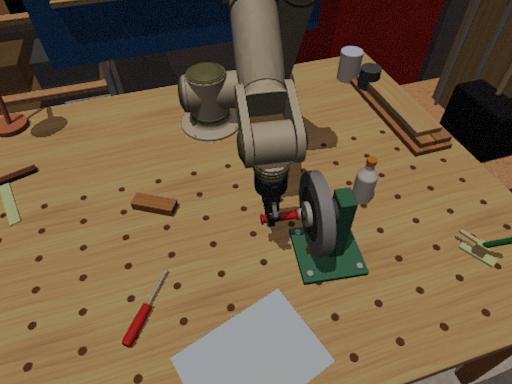

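The scene shows the handle and gripper at (280,217) heading for the bottom, with the wrist clear of the wheel at (310,190). I'll continue.

Request:
send_rows --increments '[{"fingers":1,"dx":2.0,"dy":3.1,"dz":0,"turn":0},{"fingers":1,"dx":4.0,"dy":6.3,"dz":0,"turn":0},{"fingers":1,"dx":5.8,"dy":9.6,"dz":0,"turn":0},{"fingers":1,"dx":7.6,"dy":13.1,"dz":0,"turn":0},{"fingers":1,"dx":9.4,"dy":16.6,"dz":0,"turn":0}]'

```text
clock: 7.45
position: [0.6025, 0.0285, 0.2718]
eef_rot: [1.308, 1.138, -1.298]
ft_force: [1.6, 0.1, 19.1]
grip_width: 0.219
```

```bash
python3 ph.py
```

```text
t 7.45 stand [-0.1155  0.0308  0.1171] rad 0.07 q -2.687 fs [ 0.3 -1.6 19.1] grip 0.219 mom [ 0.02 -0.3  -0.02]
```

Request:
send_rows --increments '[{"fingers":1,"dx":1.5,"dy":3.6,"dz":0,"turn":0},{"fingers":1,"dx":2.9,"dy":7.3,"dz":0,"turn":0},{"fingers":1,"dx":4.0,"dy":11.1,"dz":0,"turn":0},{"fingers":1,"dx":5.0,"dy":14.9,"dz":0,"turn":0},{"fingers":1,"dx":5.7,"dy":18.7,"dz":0,"turn":0}]'

```text
clock: 7.95
position: [0.6205, 0.0261, 0.2659]
eef_rot: [1.307, 1.14, -1.3]
ft_force: [-2.4, -0.3, 19.2]
grip_width: 0.22
```

```bash
python3 ph.py
```

```text
t 7.95 stand [-0.1154  0.0125  0.1112] rad 0.07 q -2.961 fs [-0.6  2.3 19.2] grip 0.22 mom [-0.01  0.31  0.1 ]
```

Request:
send_rows --increments '[{"fingers":1,"dx":0.5,"dy":3.9,"dz":0,"turn":0},{"fingers":1,"dx":0.9,"dy":7.8,"dz":0,"turn":0},{"fingers":1,"dx":1.0,"dy":11.7,"dz":0,"turn":0},{"fingers":1,"dx":1.0,"dy":15.7,"dz":0,"turn":0},{"fingers":1,"dx":0.7,"dy":19.6,"dz":0,"turn":0}]'

```text
clock: 8.45
position: [0.6394, 0.0236, 0.2645]
eef_rot: [1.305, 1.142, -1.302]
ft_force: [-5.3, -0.8, 15.9]
grip_width: 0.218
```

```bash
python3 ph.py
```

```text
t 8.45 stand [-0.1153 -0.0065  0.1098] rad 0.0705 q 3.05 fs [-1.5  5.1 15.9] grip 0.218 mom [-0.08  0.79  0.15]
```

Request:
send_rows --increments '[{"fingers":1,"dx":-0.5,"dy":3.9,"dz":0,"turn":0},{"fingers":1,"dx":-1.2,"dy":7.8,"dz":0,"turn":0},{"fingers":1,"dx":-2.0,"dy":11.6,"dz":0,"turn":0},{"fingers":1,"dx":-3.1,"dy":15.4,"dz":0,"turn":0},{"fingers":1,"dx":-4.4,"dy":19.1,"dz":0,"turn":0}]'

```text
clock: 8.95
position: [0.6578, 0.0212, 0.2677]
eef_rot: [1.303, 1.145, -1.305]
ft_force: [-7.2, -1.0, 9.9]
grip_width: 0.216
```

```bash
python3 ph.py
```

```text
t 8.95 stand [-0.1152 -0.025   0.113 ] rad 0.0715 q 2.784 fs [-2.   6.9  9.9] grip 0.216 mom [-0.03  1.08  0.11]
```

Request:
send_rows --increments '[{"fingers":1,"dx":-1.5,"dy":3.6,"dz":0,"turn":0},{"fingers":1,"dx":-3.1,"dy":7.2,"dz":0,"turn":0},{"fingers":1,"dx":-5.0,"dy":10.7,"dz":0,"turn":0},{"fingers":1,"dx":-7.0,"dy":14.0,"dz":0,"turn":0},{"fingers":1,"dx":-9.2,"dy":17.3,"dz":0,"turn":0}]'

```text
clock: 9.45
position: [0.6748, 0.0189, 0.2753]
eef_rot: [1.302, 1.147, -1.307]
ft_force: [-5.2, -0.4, 1.1]
grip_width: 0.224
```

```bash
python3 ph.py
```

```text
t 9.45 stand [-0.1152 -0.0422  0.1206] rad 0.0729 q 2.523 fs [-1.1  5.1  1.1] grip 0.224 mom [-0.16  0.76  0.09]
```

Request:
send_rows --increments '[{"fingers":1,"dx":-2.4,"dy":3.1,"dz":0,"turn":0},{"fingers":1,"dx":-4.9,"dy":6.1,"dz":0,"turn":0},{"fingers":1,"dx":-7.6,"dy":9.0,"dz":0,"turn":0},{"fingers":1,"dx":-10.4,"dy":11.7,"dz":0,"turn":0},{"fingers":1,"dx":-13.4,"dy":14.3,"dz":0,"turn":0}]'

```text
clock: 9.95
position: [0.6901, 0.0169, 0.2884]
eef_rot: [1.305, 1.144, -1.304]
ft_force: [4.1, -4.0, -8.6]
grip_width: 0.219
```

```bash
python3 ph.py
```

```text
t 9.95 stand [-0.1152 -0.0576  0.1337] rad 0.0739 q 2.247 fs [-3.5 -4.6 -8.6] grip 0.219 mom [-0.63 -0.68 -0.1 ]
```

Request:
send_rows --increments '[{"fingers":1,"dx":-3.1,"dy":2.4,"dz":0,"turn":0},{"fingers":1,"dx":-6.3,"dy":4.7,"dz":0,"turn":0},{"fingers":1,"dx":-9.6,"dy":6.7,"dz":0,"turn":0},{"fingers":1,"dx":-13.1,"dy":8.6,"dz":0,"turn":0},{"fingers":1,"dx":-16.6,"dy":10.4,"dz":0,"turn":0}]'

```text
clock: 10.45
position: [0.7011, 0.0153, 0.3053]
eef_rot: [1.307, 1.14, -1.301]
ft_force: [11.3, -4.6, -9.5]
grip_width: 0.218
```

```bash
python3 ph.py
```

```text
t 10.45 stand [-0.1152 -0.0688  0.1506] rad 0.0748 q 1.975 fs [ -3.  -11.8  -9.5] grip 0.218 mom [-0.72 -1.82 -0.13]
```

Request:
send_rows --increments '[{"fingers":1,"dx":-3.6,"dy":1.8,"dz":0,"turn":0},{"fingers":1,"dx":-7.3,"dy":3.5,"dz":0,"turn":0},{"fingers":1,"dx":-11.1,"dy":4.9,"dz":0,"turn":0},{"fingers":1,"dx":-14.9,"dy":6.2,"dz":0,"turn":0},{"fingers":1,"dx":-18.7,"dy":7.2,"dz":0,"turn":0}]'

```text
clock: 10.95
position: [0.708, 0.0144, 0.3247]
eef_rot: [1.307, 1.14, -1.301]
ft_force: [8.8, -4.3, -6.2]
grip_width: 0.222
```

```bash
python3 ph.py
```

```text
t 10.95 stand [-0.1152 -0.0758  0.17  ] rad 0.0764 q 1.702 fs [-3.  -9.3 -6.2] grip 0.222 mom [-0.71 -1.27 -0.14]
```

Request:
send_rows --increments '[{"fingers":1,"dx":-3.9,"dy":0.5,"dz":0,"turn":0},{"fingers":1,"dx":-7.8,"dy":0.9,"dz":0,"turn":0},{"fingers":1,"dx":-11.7,"dy":1.0,"dz":0,"turn":0},{"fingers":1,"dx":-15.7,"dy":1.0,"dz":0,"turn":0},{"fingers":1,"dx":-19.6,"dy":0.7,"dz":0,"turn":0}]'

```text
clock: 11.45
position: [0.7089, 0.0142, 0.3449]
eef_rot: [1.308, 1.138, -1.299]
ft_force: [12.6, -4.2, -4.4]
grip_width: 0.218
```

```bash
python3 ph.py
```

```text
t 11.45 stand [-0.1152 -0.0767  0.1902] rad 0.0773 q 1.439 fs [ -2.4 -13.1  -4.4] grip 0.218 mom [-0.67 -1.93 -0.21]
```

Request:
send_rows --increments '[{"fingers":1,"dx":-3.9,"dy":-0.5,"dz":0,"turn":0},{"fingers":1,"dx":-7.8,"dy":-1.2,"dz":0,"turn":0},{"fingers":1,"dx":-11.6,"dy":-2.0,"dz":0,"turn":0},{"fingers":1,"dx":-15.4,"dy":-3.1,"dz":0,"turn":0},{"fingers":1,"dx":-19.1,"dy":-4.4,"dz":0,"turn":0}]'

```text
clock: 11.95
position: [0.7046, 0.0148, 0.3647]
eef_rot: [1.309, 1.137, -1.298]
ft_force: [13.2, -4.6, -1.7]
grip_width: 0.22
```

```bash
python3 ph.py
```

```text
t 11.95 stand [-0.1152 -0.0723  0.21  ] rad 0.0782 q 1.178 fs [ -2.7 -13.7  -1.7] grip 0.22 mom [-0.68 -2.13 -0.14]
```

Request:
send_rows --increments '[{"fingers":1,"dx":-3.6,"dy":-1.5,"dz":0,"turn":0},{"fingers":1,"dx":-7.2,"dy":-3.1,"dz":0,"turn":0},{"fingers":1,"dx":-10.7,"dy":-5.0,"dz":0,"turn":0},{"fingers":1,"dx":-14.0,"dy":-7.0,"dz":0,"turn":0},{"fingers":1,"dx":-17.3,"dy":-9.2,"dz":0,"turn":0}]'

```text
clock: 12.45
position: [0.6954, 0.016, 0.3824]
eef_rot: [1.309, 1.136, -1.297]
ft_force: [13.0, -4.4, -0.1]
grip_width: 0.219
```

```bash
python3 ph.py
```

```text
t 12.45 stand [-0.1152 -0.063   0.2277] rad 0.079 q 0.922 fs [ -2.6 -13.5  -0.1] grip 0.219 mom [-0.69 -2.17 -0.19]
```

Request:
send_rows --increments '[{"fingers":1,"dx":-3.1,"dy":-2.4,"dz":0,"turn":0},{"fingers":1,"dx":-6.1,"dy":-4.9,"dz":0,"turn":0},{"fingers":1,"dx":-9.0,"dy":-7.6,"dz":0,"turn":0},{"fingers":1,"dx":-11.7,"dy":-10.4,"dz":0,"turn":0},{"fingers":1,"dx":-14.3,"dy":-13.4,"dz":0,"turn":0}]'

```text
clock: 12.95
position: [0.682, 0.0178, 0.3971]
eef_rot: [1.31, 1.135, -1.296]
ft_force: [13.5, -3.7, 1.7]
grip_width: 0.218
```

```bash
python3 ph.py
```

```text
t 12.95 stand [-0.1153 -0.0495  0.2424] rad 0.0797 q 0.671 fs [ -1.9 -13.9   1.7] grip 0.218 mom [-0.71 -2.09 -0.22]
```

Request:
send_rows --increments '[{"fingers":1,"dx":-2.4,"dy":-3.1,"dz":0,"turn":0},{"fingers":1,"dx":-4.7,"dy":-6.3,"dz":0,"turn":0},{"fingers":1,"dx":-6.7,"dy":-9.6,"dz":0,"turn":0},{"fingers":1,"dx":-8.6,"dy":-13.1,"dz":0,"turn":0},{"fingers":1,"dx":-10.4,"dy":-16.6,"dz":0,"turn":0}]'

```text
clock: 13.45
position: [0.6655, 0.02, 0.4077]
eef_rot: [1.31, 1.135, -1.296]
ft_force: [13.3, -4.2, 3.4]
grip_width: 0.219
```

```bash
python3 ph.py
```

```text
t 13.45 stand [-0.1153 -0.0328  0.253 ] rad 0.0801 q 0.422 fs [ -2.4 -13.8   3.4] grip 0.219 mom [-0.55 -2.07 -0.16]
```

Request:
send_rows --increments '[{"fingers":1,"dx":-1.5,"dy":-3.6,"dz":0,"turn":0},{"fingers":1,"dx":-2.9,"dy":-7.3,"dz":0,"turn":0},{"fingers":1,"dx":-4.0,"dy":-11.1,"dz":0,"turn":0},{"fingers":1,"dx":-5.0,"dy":-14.9,"dz":0,"turn":0},{"fingers":1,"dx":-5.7,"dy":-18.7,"dz":0,"turn":0}]'

```text
clock: 13.95
position: [0.6469, 0.0225, 0.4136]
eef_rot: [1.31, 1.135, -1.296]
ft_force: [12.9, -3.5, 4.5]
grip_width: 0.218
```

```bash
python3 ph.py
```

```text
t 13.95 stand [-0.1154 -0.0141  0.2589] rad 0.0801 q 0.177 fs [ -1.7 -13.3   4.5] grip 0.218 mom [-0.62 -2.04 -0.18]
```

Request:
send_rows --increments '[{"fingers":1,"dx":-0.5,"dy":-3.9,"dz":0,"turn":0},{"fingers":1,"dx":-0.9,"dy":-7.8,"dz":0,"turn":0},{"fingers":1,"dx":-1.0,"dy":-11.7,"dz":0,"turn":0},{"fingers":1,"dx":-1.0,"dy":-15.7,"dz":0,"turn":0},{"fingers":1,"dx":-0.7,"dy":-19.6,"dz":0,"turn":0}]'

```text
clock: 14.45
position: [0.6276, 0.0251, 0.4144]
eef_rot: [1.31, 1.135, -1.295]
ft_force: [13.5, -2.8, 4.5]
grip_width: 0.223
```

```bash
python3 ph.py
```

```text
t 14.45 stand [-0.1155  0.0055  0.2597] rad 0.0799 q -0.068 fs [ -0.9 -13.8   4.5] grip 0.223 mom [-0.54 -2.01 -0.18]
```

Request:
send_rows --increments '[{"fingers":1,"dx":0.5,"dy":-3.9,"dz":0,"turn":0},{"fingers":1,"dx":1.2,"dy":-7.8,"dz":0,"turn":0},{"fingers":1,"dx":2.0,"dy":-11.6,"dz":0,"turn":0},{"fingers":1,"dx":3.1,"dy":-15.4,"dz":0,"turn":0},{"fingers":1,"dx":4.4,"dy":-19.1,"dz":0,"turn":0}]'

```text
clock: 14.95
position: [0.6087, 0.0276, 0.4102]
eef_rot: [1.31, 1.134, -1.295]
ft_force: [12.7, -3.7, 5.8]
grip_width: 0.222
```

```bash
python3 ph.py
```

```text
t 14.95 stand [-0.1155  0.0245  0.2555] rad 0.0794 q -0.313 fs [ -1.9 -13.1   5.8] grip 0.222 mom [-0.47 -2.05 -0.13]
```

Request:
send_rows --increments '[{"fingers":1,"dx":1.5,"dy":-3.6,"dz":0,"turn":0},{"fingers":1,"dx":3.1,"dy":-7.2,"dz":0,"turn":0},{"fingers":1,"dx":5.0,"dy":-10.7,"dz":0,"turn":0},{"fingers":1,"dx":7.0,"dy":-14.0,"dz":0,"turn":0},{"fingers":1,"dx":9.2,"dy":-17.3,"dz":0,"turn":0}]'

```text
clock: 15.45
position: [0.5917, 0.0299, 0.4014]
eef_rot: [1.311, 1.134, -1.294]
ft_force: [11.4, -3.6, 8.1]
grip_width: 0.219
```

```bash
python3 ph.py; cat > data.txt <<'E'
57.6 231.3 -12.3 10.4
67.7 214.8 -12.9 10.3
73.1 196.3 -11.8 11.5
73.7 177.0 -11.6 14.0
69.2 158.1 -10.9 16.4
60.0 141.0 -8.3 18.8
46.7 126.9 -6.2 20.6
30.8 117.1 -1.6 19.1
12.5 111.2 2.3 19.2
-6.5 109.8 5.1 15.9
-25.0 113.0 6.9 9.9
-42.2 120.6 5.1 1.1
-57.6 133.7 -4.6 -8.6
-68.8 150.6 -11.8 -9.5
-75.8 170.0 -9.3 -6.2
-76.7 190.2 -13.1 -4.4
-72.3 210.0 -13.7 -1.7
-63.0 227.7 -13.5 -0.1
-49.5 242.4 -13.9 1.7
-32.8 253.0 -13.8 3.4
-14.1 258.9 -13.3 4.5
5.5 259.7 -13.8 4.5
E
cat > fit.py <<'E'
import numpy as np
from scipy.optimize import least_squares
d=np.loadtxt("data.txt"); y,z,fy,fz=d.T
c=least_squares(lambda p:np.hypot(y-p[0],z-p[1])-p[2],[0,180,75]).x; print("circle",c.round(2), "rms",np.std(np.hypot(y-c[0],z-c[1])-c[2]).round(2))
q=np.arctan2(-(y-c[0]),z-c[1])
# pos tangent (q increasing): dy=-cos q, dz=-sin q ; motion is opposite (q decreasing)
ft=fy*(-np.cos(q))+fz*(-np.sin(q))   # force on tool along +q ; motion -q => drag appears +
fr=-fy*np.sin(q)+fz*np.cos(q)
A=np.c_[np.ones_like(q),np.cos(q),np.sin(q)]
w,res,_,_=np.linalg.lstsq(A,ft,rcond=None); rr=ft-A@w
print("mean",w[0].round(2),"amp",np.hypot(w[1],w[2]).round(2),"rms",rr.std().round(2))
# torque needed: wheel weight torque on +q: heavy at angle q+b (from top, +q direction -S): weight torque (+q)=m g r sin(q+b); force from wheel on tool = that/R => ft = drag + A sin(q+b)
b=np.arctan2(w[1],w[2]); print("b",b.round(3),"q for heavy down",((np.pi-b)%(2*np.pi)).round(3))
for a in zip(q.round(2),ft.round(1),fr.round(1),rr.round(1)): print(*a)
E
python3 fit.py
```

```text
t 15.45 stand [-0.1156  0.0417  0.2467] rad 0.0786 q -0.558 fs [ -2.  -11.8   8.1] grip 0.219 mom [-0.45 -1.92 -0.16]
circle [ -1.52 184.63  75.34] rms 0.27
mean 9.07 amp 6.04 rms 0.34
b 2.35 q for heavy down 0.792
-0.9 15.8 -3.2 0.7
-1.16 14.6 -7.7 -0.1
-1.42 13.2 -9.9 -0.7
-1.67 12.8 -13.0 -0.1
-1.93 11.5 -16.0 -0.0
-2.19 10.5 -17.6 0.5
-2.45 8.4 -19.8 -0.0
-2.7 6.8 -17.9 -0.2
-2.95 5.9 -18.4 0.2
3.08 4.0 -16.2 -0.5
2.82 3.5 -11.6 -0.2
2.58 3.7 -3.7 0.5
2.31 3.3 9.2 0.2
2.04 3.2 14.8 -0.2
1.77 4.3 10.3 0.2
1.5 5.4 12.7 0.2
1.23 6.2 12.3 -0.3
0.96 7.8 11.0 -0.2
0.69 9.6 10.2 -0.1
0.43 11.1 8.8 -0.1
0.17 12.4 6.7 -0.2
-0.09 14.2 3.2 0.4
```

The fit is clean. The mean is 9.07 N, which matches the stated drag of 9 N. The amplitude is 6.0 N (expected 5–8) and the residual is 0.34 N. The heavy side is down at q ≈ 0.79 (mod 2π), and the wheel now sits at about -0.61 − 2π. I'll go back +1.40 rad, which also gives a check in the reverse direction.

```bash
python3 - <<'E'
import numpy as np
q=-0.61
for k in range(6):
    a=q+np.radians(15)*k; rows=[]
    for i in range(1,6):
        b=a+np.radians(3)*i
        rows.append("%.1f/%.1f"%(-75*(np.cos(b)-np.cos(a)), 75*(np.sin(b)-np.sin(a))))
    print(k,round(a+np.radians(15),3),"dx/dy"," ".join(rows))
E
```

```text
0 -0.348 dx/dy -2.2/3.3 -4.2/6.7 -6.0/10.1 -7.6/13.7 -9.0/17.4
1 -0.086 dx/dy -1.2/3.7 -2.3/7.5 -3.1/11.3 -3.8/15.2 -4.2/19.1
2 0.175 dx/dy -0.2/3.9 -0.3/7.8 -0.1/11.8 0.3/15.7 0.9/19.6
3 0.437 dx/dy 0.8/3.8 1.8/7.6 3.0/11.4 4.3/15.1 5.9/18.7
4 0.699 dx/dy 1.8/3.5 3.7/6.9 5.8/10.2 8.1/13.4 10.5/16.5
5 0.961 dx/dy 2.6/2.9 5.4/5.7 8.3/8.4 11.3/10.9 14.4/13.2
```

Request:
send_rows --increments '[{"fingers":1,"dx":-2.2,"dy":3.3,"dz":0,"turn":0},{"fingers":1,"dx":-4.2,"dy":6.7,"dz":0,"turn":0},{"fingers":1,"dx":-6.0,"dy":10.1,"dz":0,"turn":0},{"fingers":1,"dx":-7.6,"dy":13.7,"dz":0,"turn":0},{"fingers":1,"dx":-9.0,"dy":17.4,"dz":0,"turn":0}]'

```text
clock: 15.95
position: [0.6071, 0.028, 0.4085]
eef_rot: [1.303, 1.145, -1.305]
ft_force: [-8.5, -3.3, 10.1]
grip_width: 0.221
```

```bash
python3 ph.py
```

```text
t 15.95 stand [-0.1154  0.0261  0.2538] rad 0.0783 q -0.34 fs [-4.4  7.9 10.1] grip 0.221 mom [-0.43  1.33  0.16]
```

Request:
send_rows --increments '[{"fingers":1,"dx":-1.2,"dy":3.7,"dz":0,"turn":0},{"fingers":1,"dx":-2.3,"dy":7.5,"dz":0,"turn":0},{"fingers":1,"dx":-3.1,"dy":11.3,"dz":0,"turn":0},{"fingers":1,"dx":-3.8,"dy":15.2,"dz":0,"turn":0},{"fingers":1,"dx":-4.2,"dy":19.1,"dz":0,"turn":0}]'

```text
clock: 16.45
position: [0.6262, 0.0255, 0.4139]
eef_rot: [1.305, 1.142, -1.302]
ft_force: [-6.1, -2.3, 13.6]
grip_width: 0.219
```

```bash
python3 ph.py
```

```text
t 16.45 stand [-0.1153  0.0068  0.2592] rad 0.0795 q -0.086 fs [-3.1  5.7 13.6] grip 0.219 mom [-0.44  0.98  0.04]
```

Request:
send_rows --increments '[{"fingers":1,"dx":-0.2,"dy":3.9,"dz":0,"turn":0},{"fingers":1,"dx":-0.3,"dy":7.8,"dz":0,"turn":0},{"fingers":1,"dx":-0.1,"dy":11.8,"dz":0,"turn":0},{"fingers":1,"dx":0.3,"dy":15.7,"dz":0,"turn":0},{"fingers":1,"dx":0.9,"dy":19.6,"dz":0,"turn":0}]'

```text
clock: 16.95
position: [0.6458, 0.0228, 0.4137]
eef_rot: [1.306, 1.14, -1.3]
ft_force: [-3.1, -2.9, 15.1]
grip_width: 0.22
```

```bash
python3 ph.py
```

```text
t 16.95 stand [-0.1153 -0.013   0.259 ] rad 0.0801 q 0.163 fs [-3.3  2.7 15.1] grip 0.22 mom [-0.48  0.61  0.09]
```

Request:
send_rows --increments '[{"fingers":1,"dx":0.8,"dy":3.8,"dz":0,"turn":0},{"fingers":1,"dx":1.8,"dy":7.6,"dz":0,"turn":0},{"fingers":1,"dx":3.0,"dy":11.4,"dz":0,"turn":0},{"fingers":1,"dx":4.3,"dy":15.1,"dz":0,"turn":0},{"fingers":1,"dx":5.9,"dy":18.7,"dz":0,"turn":0}]'

```text
clock: 17.45
position: [0.6646, 0.0203, 0.4083]
eef_rot: [1.307, 1.138, -1.299]
ft_force: [-1.2, -4.2, 15.3]
grip_width: 0.218
```

```bash
python3 ph.py
```

```text
t 17.45 stand [-0.1152 -0.0319  0.2536] rad 0.0802 q 0.409 fs [-4.3  0.6 15.3] grip 0.218 mom [-0.48  0.15  0.01]
```

Request:
send_rows --increments '[{"fingers":1,"dx":1.8,"dy":3.5,"dz":0,"turn":0},{"fingers":1,"dx":3.7,"dy":6.9,"dz":0,"turn":0},{"fingers":1,"dx":5.8,"dy":10.2,"dz":0,"turn":0},{"fingers":1,"dx":8.1,"dy":13.4,"dz":0,"turn":0},{"fingers":1,"dx":10.5,"dy":16.5,"dz":0,"turn":0}]'

```text
clock: 17.95
position: [0.6812, 0.018, 0.398]
eef_rot: [1.308, 1.137, -1.298]
ft_force: [2.0, -3.8, 14.9]
grip_width: 0.222
```

```bash
python3 ph.py; python3 - <<'E'
import numpy as np
from h import *
from rig import r
p=sw(r.get_state()["position"]-GD*Z)*1000
print("q corr",np.arctan2(-(p[1]+1.52),p[2]-184.63))
E
```

```text
t 17.95 stand [-0.1152 -0.0486  0.2433] rad 0.0798 q 0.655 fs [-3.5 -2.5 14.9] grip 0.222 mom [-0.51 -0.19 -0.03]
q corr 0.6765103034018021
```

Request:
send_rows --increments '[{"fingers":1,"dx":1.3,"dy":1.5,"dz":0,"turn":0},{"fingers":1,"dx":2.6,"dy":2.9,"dz":0,"turn":0},{"fingers":1,"dx":4.0,"dy":4.3,"dz":0,"turn":0},{"fingers":1,"dx":5.4,"dy":5.7,"dz":0,"turn":0},{"fingers":1,"dx":6.8,"dy":7.1,"dz":0,"turn":0}]'

```text
clock: 18.45
position: [0.6883, 0.0171, 0.3913]
eef_rot: [1.309, 1.136, -1.297]
ft_force: [3.1, -3.7, 15.0]
grip_width: 0.217
```

```bash
python3 ph.py; python3 - <<'E'
import numpy as np
from h import *
from rig import r
s=r.get_state();p=sw(s["position"]-GD*Z)*1000; f=s["ft_force"]
print("q corr",np.arctan2(-(p[1]+1.52),p[2]-184.63))
d=np.loadtxt("data.txt"); d=np.c_[d,np.ones(len(d))]
rv=[[26.1,253.8,7.9,10.1,-1],[6.8,259.2,5.7,13.6,-1],[-13,259,2.7,15.1,-1],[-31.9,253.6,.6,15.3,-1],[-48.6,243.3,-2.5,14.9,-1],[p[1],p[2],f@S,f[2],-1]]
d=np.r_[d,[[24.5,255.5,-13.1,5.8,1],[41.7,246.7,-11.8,8.1,1]],rv]
y,z,fy,fz,sg=d.T
q=np.arctan2(-(y+1.52),z-184.63); ft=-fy*np.cos(q)-fz*np.sin(q)
A=np.c_[sg,np.cos(q),np.sin(q)]; 
for AA in (A,np.c_[A,np.ones(len(q))]):
    w=np.linalg.lstsq(AA,ft,rcond=None)[0]; rr=ft-AA@w
    print(w.round(2),"amp",np.hypot(w[1],w[2]).round(2),"rms",rr.std().round(2),"target",np.pi-np.arctan2(w[1],w[2]))
    print(rr[-8:].round(1))
E
```

```text
t 18.45 stand [-0.1152 -0.0558  0.2366] rad 0.0795 q 0.778 fs [-3.3 -3.5 15. ] grip 0.217 mom [-0.59 -0.44 -0.11]
q corr 0.8071315998181875
[ 8.97  4.32 -4.12] amp 5.97 rms 0.37 target 0.809995169540727
[-0.2 -0.6 -0.2  0.1  0.4 -0.   0.8  0.6]
[ 8.82  4.21 -4.15  0.22] amp 5.91 rms 0.35 target 0.7932391368075473
[-0.1 -0.5 -0.4 -0.2  0.1 -0.3  0.5  0.3]
```

Request:
send_rows --increments '[{"fingers":1,"dx":0,"dy":0,"dz":0,"turn":0},{"fingers":1,"dx":0,"dy":0,"dz":0,"turn":0},{"fingers":1,"dx":0,"dy":0,"dz":0,"turn":0},{"fingers":1,"dx":0,"dy":0,"dz":0,"turn":0},{"fingers":1,"dx":0,"dy":0,"dz":0,"turn":0}]'

```text
clock: 18.95
position: [0.6884, 0.0171, 0.3911]
eef_rot: [1.309, 1.136, -1.297]
ft_force: [5.1, -3.1, 13.8]
grip_width: 0.221
```

```bash
python3 ph.py; python3 - <<'E'
from h import *
from rig import r
s=r.get_state();p=sw(s["position"]-GD*Z)*1000
print("q corr",np.arctan2(-(p[1]+1.52),p[2]-184.63),abs(s["dq"]).max())
a=r.read_camera("scene")["image"];b=r.read_camera("top")["image"]
o=np.hstack([cv2.resize(a,(400,300)),cv2.resize(b,(400,300))]);cv2.imwrite("pics/e.png",o[:,:,::-1])
E
python3 ph.py
```

```text
t 18.95 stand [-0.1152 -0.056   0.2364] rad 0.0794 q 0.782 fs [-2.4 -5.5 13.8] grip 0.221 mom [-0.58 -0.85 -0.15]
q corr 0.8108949870120581 0.0027548113034751146
t 19.05 stand [-0.1152 -0.056   0.2364] rad 0.0794 q 0.782 fs [-1.9 -6.1 14.6] grip 0.22 mom [-0.55 -0.78 -0.11]
```

View pics/e.png

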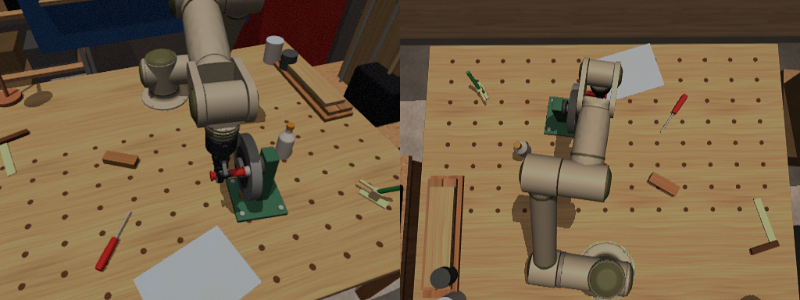

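The handle is still gripped at (235,173) in the left picture, and the bystanders haven't moved. The wheel is at rest on target, so I'm handing in.

```bash
python3 -c "
from rig import r
print(r.sign_off())"
```

```text
the job is handed in; nothing more can be done
None
```

I found the heavy side and brought it straight down over the brass pointer. The wheel is at rest there, and the gripper still holds the handle. I handed the job in at about 19 s of the 72 s allowed.

- **Search:** I gripped the red handle and turned the wheel a full turn in the negative direction, from about -0.6 to -6.9 rad. I read the hand force every 15°.
- **Fit:** The force along the turn showed a drag of 9.0 N and a pull of 6.0 N, with a residual of about 0.35 N. Both agree with the values you gave. The heavy side is straight down at a wheel angle of 0.79 to 0.81 rad (mod 2π).
- **Final check:** I turned back about 80° to that spot, and the readings on the way back agreed with the fit to within 0.8 N. The last measured wheel angle was 0.81 rad, within about 1° of the target. Joint speeds were under 0.003 rad/s.
- **Bystanders:** In the last pictures the glue bottle, screwdriver and offcut look unmoved. I judged this by eye and did not measure it.
- **Disagreements:** The pads sit about 4.5 mm above the handle's axis, with a 1.5 mm sideways offset. I corrected the wheel angle for both. This put up to 20 N of sideways load on the hand during the turn, well under the 120 N limit. The gripper reads an opening of about 19 mm on the 22 mm sleeve, which I did not explain.

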